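# Shift a winch's sprung selector knob to its second notch

## Task

The winch on the workbench is parked in gear. Pull its wing knob up out of the notch, turn it clockwise (seen from above) onto the rim, and bring it round until it snaps fully home in the next notch, then let go. The second notch never stops at quite the same place, so feel for it, do not wrench the knob against the sides of a notch, and leave the other things on the bench alone.

Things in the scene. Friction and masses are not known exactly. Their poses are not given: they have to be found in the camera images.
- winch: Small electric winch, fixed, 340 x 130 mm. Origin on the bench under the knob's axis, z up; y runs from the gear housing (aluminium block 100 x 90 mm, top at z 110 mm, centred on the knob's axis) to the drum and motor (y 45 to 280 mm, no higher than z 110 mm).
- gate (a point): Centre of the steel rim under the knob, at its top (120 mm above the bench); axes as winch. Rim radius 24 to 34 mm. Two radial notches, 9.5 mm wide, over 8 mm deep: the start notch points 35 deg from x towards y; the second lies clockwise of it (from above) in the dark dog ring, which stops anywhere: 52 to 82 deg from the start notch. The rim between is level.
- wing: Black wing knob with steel locating finger, one part. Origin on its axis, 110 mm above the bench when seated; x along wing and finger, z up. Wing: upright flat bar 60 mm (x) by 14 mm thick (y), 20 to 52 mm above the origin, pinched from above on its flat sides. Finger: 7 mm wide, 2 to 9 mm above the origin, out to x = 38 mm; it lies in a notch (1.25 mm play each side) or on the rim.
- wing_grip (a point): Point on the knob's axis in the wing, 38 mm above its body's origin, 14 mm below the wing's top; axes as wing. 148 mm above the bench when fully home in a notch, 156 mm when the finger lies on the rim (it clears a notch only above that), 162 mm at the upper end stop. A spring pushes the knob home with 5 N (home) to 11 N (end stop).
- finger_tip (a point): Outer end of the locating finger, 38 mm from the knob's axis; axes as wing. The knob turns freely but for the finger's friction on the rim (about 0.2 N m). Let go or held loosely, it drops 8 mm home by itself when the finger comes over a notch; from then on the notch's side stops it from turning.
- spray: Spray can, 56 mm across, 150 mm tall, standing; origin at the centre of its underside. Leave alone.
- spanner: Steel spanner, 180 mm long, lying; origin at its middle, on the bench. Leave alone.
- tray: White open parts tray, 110 x 150 x 45 mm; origin at the centre of its underside. Leave alone.
- bearing: Steel bearing ring, 62 mm across, 18 mm high, lying flat; origin at the centre of its underside. Leave alone.

How it is judged:
By the outcome, as a careful person would: the job done as asked, in the order asked, and still so for the second after the job is handed in, with the robot touching nothing.
It also fails if it takes over 67 s, if anything falls off the work surface, if the arm or the gripper's body presses on something with over 40 N, if the wrist force passes 120 N, or if a joint passes its speed limit or range.

## Robot

A 7-joint arm with a two-finger parallel gripper is mounted at the origin on the work surface. World frame = base frame: x ahead of the robot, y to its left, z up, the work surface at z = 0. Lengths are in m, angles in rad, forces in N, time in s.
With the tool pointing down it reaches from about 0.425 to 0.925 m from the base axis. Payload 6.8 kg.
Tool frame: the origin (TCP) lies at the very end of the fingers, on their centre line; the grasp point (between the pads) lies r.pinch_z behind it (r.pinch_z is the distance from the TCP to the grasp point, in m); z points along the fingers, y is the line along which they close (so a half turn about z gives the same grasp; the last joint's range is limited). The gripper opens to 85 mm and grips with 20 to 120 N. Pads are 22 mm wide; open, the fingers measure 114 mm over their backs; the gripper's body (76 mm by 85 mm) begins 54 mm behind the grasp point. The pads swing forward as they close: fully open they stand 13 mm farther back than shut.
Start: joints at [-1.219, 0.477, 0.022, 1.555, -0.011, 1.109, -0.083], TCP at [0.3, 0.605, 0.231] pointing down, gripper open.
Joint ranges: [-2.96, 2.96], [-0.34, 2.1], [-1.41, 1.46], [0.24, 2.44], [-1.37, 4.51], [0.17, 1.92], [-2.96, 2.96]. Speed limits (rad/s): [2.39, 2.39, 3.14, 3.14, 3.14, 3.14, 3.14].

## Interface

Orientations are given as a rotation vector (axis times angle).
In Python, from bench import status, grab_frame, camera_model, r gives the robot as it stands. The module is installed in compiled form; this text tells all that it offers.
- The arm moves only by the shell command python3 -m creep 'ROWS' [FORCE]. ROWS is text: rows parted by semicolons, each of 7 numbers parted by spaces: the turn, a rotation vector about the tool's x, y, z in rad, then the shift along the tool's x, y, z in mm, then the opening, from -1 (shut) to 1 (fully open). In form: rx ry rz tx ty tz fingers; .... A call has 1 to 10 rows; each row is the pose to reach, as a shift and turn from the pose commanded when the call began, along the tool's axes at that moment; what a row does not reach only later rows make up. A row lasts 1/8 s, in which the tool goes at most 62.5 mm and 10.7 degrees, less where a joint would pass 70% of its speed; a pose out of reach is approached as far as the arm can. A call with a gripper value outside its range is refused whole. The fingers move at their own pace and stop on an object; FORCE is the grip in N (left out, the last holds). Time passes only in rows, so rows that repeat a pose let the fingers close. It gives the time, the measured TCP pose, the force, the opening and the grip force at its end, in the units of the state.
- status.get_obs(): the state, without advancing time (a new reading comes with each control period).
- grab_frame(name): name is "scene" or "top" or "wrist"; returns (picture, depth): 480x640x3 uint8, red, green, blue; 480x640 float32, m along the optical axis (not along the pixel's ray), 0 where there is no reading.
- camera_model(name): a dict with "K" (3x3 intrinsics, pixels), "rvec" (rotation vector, rad) and "tvec" (3), from world to camera coordinates, as OpenCV has them. Camera axes: x right, y down, z forward; pixel columns grow to the right and rows downward; lengths in m; the calibration is good to about 2 mm. A picture is of the moment at which its call begins: read the wrist's pose just before it. camera_model takes no time and is no camera call; for the wrist camera it gives the pose at the moment of the call.
- r.hand_in(): hands the job in; it is judged then, once.
The state is a dict: "clock": time; "joints": joint angles; "qvel": joint speeds; "tau": joint torques, N m; "tcp_pos": TCP position; "orientation": TCP orientation; "contact_force": force on the tool from outside, world axes, zero at the start; "moment": the same for the moment, N m; "grip_width": finger opening in m; "gripper_force": force on a finger pad.
Only numpy, scipy, OpenCV 4.12 (cv2) and the standard library are available. Lean on these libraries where they do the work, as an engineer would, in place of code of your own. Each camera call takes 0.05 s, during which the arm holds its last target. There are 200 camera calls.

## Working session

There is one attempt and no reset: what is moved stays moved. The work goes in short steps, Python scripts to look and compute and a shell command to move; the robot and the scene stay as the last step left them, time stands still between calls to the robot, and variables do not carry over. Pictures are saved under pics/ and viewed, at most 10 in all, crops included, and the job is handed in when it is done.

```bash
mkdir -p pics; python3 - <<'E'
from bench import *
import cv2
print(status.get_obs(), r.pinch_z)
for n in ["scene","top"]:
    p,d=grab_frame(n); cv2.imwrite(f"pics/{n}0.png",p[...,::-1]); import numpy as np; np.savez(f"{n}0.npz",p=p,d=d)
    print(camera_model(n))
E
```

```text
{'clock': 0.0, 'joints': array([-1.2191071 ,  0.47781092,  0.02234346,  1.55644471, -0.01152238,
        1.10932729, -0.08307882]), 'qvel': array([-0.00109504,  0.00089514, -0.00055628,  0.00014416, -0.00097716,
        0.00044646, -0.00020191]), 'tau': array([-1.44731484e-04, -5.96435058e+01,  1.60755884e+00, -2.81201953e+01,
        1.23981637e-02,  9.26314853e-03,  4.45819062e-07]), 'tcp_pos': array([0.29928164, 0.60435655, 0.23032139]), 'orientation': array([-7.15774956e-01, -3.05865014e+00,  2.88526705e-03]), 'contact_force': array([ 0.63923063, -0.17991867,  0.32831471]), 'moment': array([ 0.00122489,  0.02302304, -0.05559375]), 'gripper_force': 0.0, 'grip_width': 0.0849488712260934} 0.0187
{'K': array([[516.46971885,   0.        , 320.09633694],
       [  0.        , 516.46971885, 232.6560896 ],
       [  0.        ,   0.        ,   1.        ]]), 'rvec': array([ 1.44036887,  2.00479854, -0.94127622]), 'tvec': array([ 0.27207688, -0.25386215,  1.44207853])}
{'K': array([[507.3472387 ,   0.        , 311.49352066],
       [  0.        , 507.3472387 , 241.95579102],
       [  0.        ,   0.        ,   1.        ]]), 'rvec': array([ 2.17907743, -2.1182989 ,  0.21983214]), 'tvec': array([-0.10610728,  0.58830111,  0.84444564])}
```

View pics/top0.png

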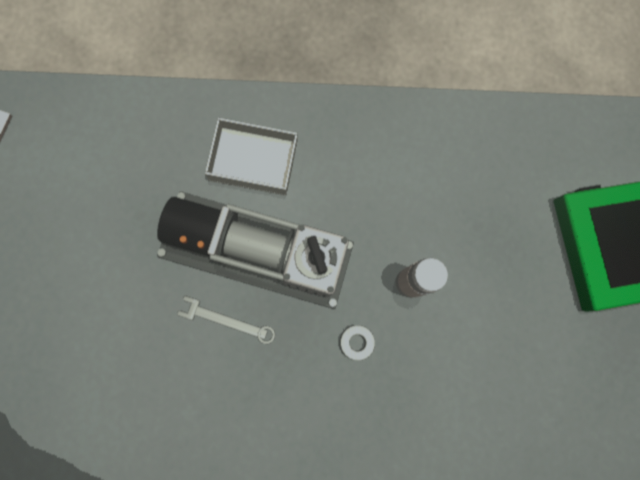

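View pics/scene0.png

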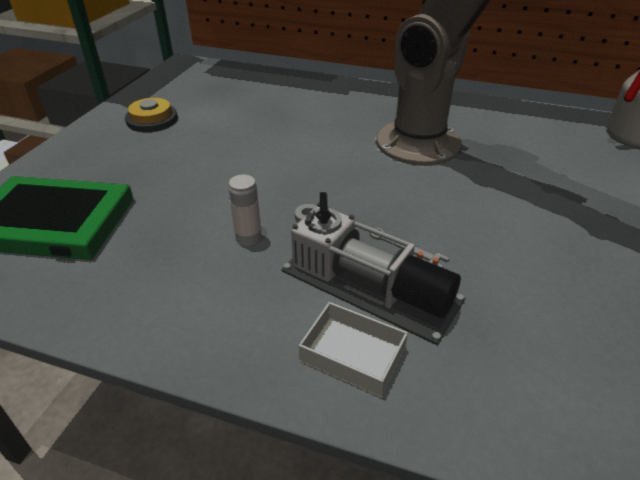

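The top view shows the wing knob at about (317,255), with the wing running from (311,238) to (322,272). The motor is at (190,225), the spray can at (431,274), the bearing at (357,342), and the spanner and tray are clear of the knob.

```bash
cat > h.py <<'E'
import numpy as np, cv2
from bench import *
def ray(n,uv,z,c=None):
    c=c or camera_model(n); R=cv2.Rodrigues(c["rvec"])[0]; o=-R.T@c["tvec"]
    uv=np.atleast_2d(np.float64(uv)); d=(np.c_[uv,np.ones(len(uv))]@np.linalg.inv(c["K"]).T)@R
    return o+d*((z-o[2])/d[:,2])[:,None]
def depthpts(n,d,c=None):
    c=c or camera_model(n); R=cv2.Rodrigues(c["rvec"])[0]
    v,u=np.indices(d.shape); P=np.c_[u.ravel(),v.ravel(),np.ones(d.size)]@np.linalg.inv(c["K"]).T*d.ravel()[:,None]
    return ((P-c["tvec"])@R).reshape(*d.shape,3)
E
python3 - <<'E'
from h import *
f=np.load("top0.npz"); p,d=f["p"],f["d"]
P=depthpts("top",d)
m=np.zeros(d.shape,bool); m[225:290,290:350]=True
w=m&(P[...,2]>.15)&(d>0); q=P[w]; print(len(q),q.mean(0),q[:,2].max())
g=m&(p.max(2)<50); n,l,s,c=cv2.connectedComponentsWithStats(g.astype(np.uint8)); print(s,c)
k=1+np.argmax(s[1:,4]); v,u=np.where(l==k); A=ray("top",np.c_[u,v],.162)
print("wing minrect", cv2.minAreaRect(A[:,:2].astype(np.float32)))
print("depth minrect", cv2.minAreaRect(q[:,:2].astype(np.float32)))
# bolt corners of base -> winch y axis
print(ray("top",[[180,196],[350,244],[333,303],[161,253]],.01))
print(ray("top",[[431,274]],.15))
im=cv2.resize(p[220:295,270:370],None,fx=7,fy=7,interpolation=cv2.INTER_CUBIC); cv2.imwrite("pics/crop0.png",im[...,::-1])
E
```

```text
364 [ 0.55423774 -0.09468126  0.16082378] 0.1658399780406756
[[     0      0    640    480 307195]
 [   311    253      2      1      2]
 [   314    260      1      1      1]
 [   314    262      2      2      2]] [[319.50010254 239.49969563]
 [311.5        253.        ]
 [314.         260.        ]
 [314.5        262.5       ]]
wing minrect ((0.5549337267875671, -0.08623060584068298), (0.0015409743646159768, 0.0), 91.7554931640625)
depth minrect ((0.5550540089607239, -0.09489195048809052), (0.059780992567539215, 0.014133497141301632), 20.711442947387695)
[[ 0.67718636  0.15602739  0.01      ]
 [ 0.59660869 -0.16229664  0.01      ]
 [ 0.48705277 -0.13268022  0.01      ]
 [ 0.56915399  0.18301902  0.01      ]]
[[ 0.52922065 -0.27473633  0.15      ]]
```

View pics/crop0.png

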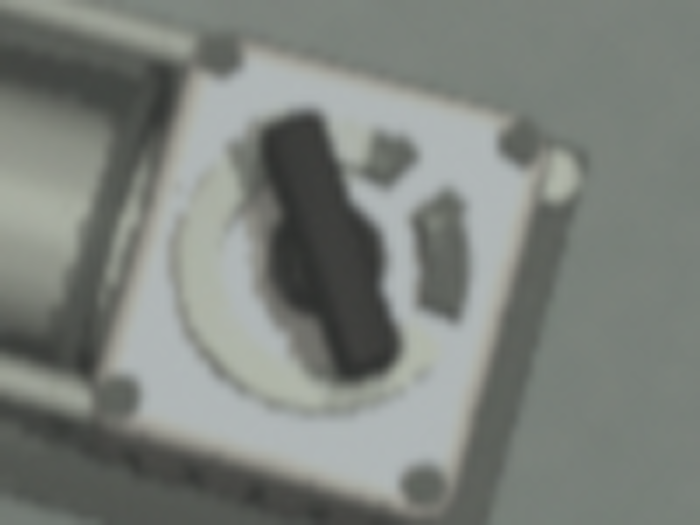

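The crop shows the dark dog ring in two pieces. The gap between them, which is the second notch, is centred at about crop (414,186), or image (329.1,246.6). The wing is at 20.7° in world, against 20.8° predicted from the winch axis.

```bash
cat >> h.py <<'E'
from scipy.spatial.transform import Rotation as Ro
def delta(pos,ang):
    """tool-frame shift (mm) and rz to put the TCP at pos, tool x at world angle ang (deg), tool down"""
    o=status.get_obs(); R=Ro.from_rotvec(o["orientation"]).as_matrix()
    a=np.radians(ang); x=np.array([np.cos(a),np.sin(a),0]); z=np.array([0,0,-1.]); T=np.c_[x,np.cross(z,x),z]
    print("tcp",o["tcp_pos"].round(4),"xang",np.degrees(np.arctan2(R[1,0],R[0,0])).round(2),"t",round(o["clock"],2),"w",o["grip_width"].round(4),"F",o["contact_force"].round(1),"M",o["moment"].round(2))
    print("rot",Ro.from_matrix(R.T@T).as_rotvec().round(3),"shift mm",(R.T@(np.array(pos)-o["tcp_pos"])*1e3).round(1))
E
python3 - <<'E'
from h import *
c=np.array([.555,-.0949,.12])
for uv in [(329.1,246.6),(327.5,244.3),(331.5,249)]:
    v=ray("top",[uv],.12)[0]-c; print(v, np.linalg.norm(v[:2]),np.degrees(np.arctan2(v[1],v[0])))
delta([.555,-.0949,.215],200.8)
E
```

```text
[ 0.01760076 -0.02115697  0.        ] 0.02752097820266046 -50.242489766754396
[ 0.02131657 -0.01847121  0.        ] 0.028206053627345917 -40.90954459805609
[ 0.01376544 -0.02514706  0.        ] 0.028668132357693547 -61.30381141191335Traceback (most recent call last):
  File "<stdin>", line 5, in <module>
  File "h.py", line 16, in delta
    print("tcp",o["tcp_pos"].round(4),"xang",np.degrees(np.arctan2(R[1,0],R[0,0])).round(2),"t",round(o["clock"],2),"w",o["grip_width"].round(4),"F",o["contact_force"].round(1),"M",o["moment"].round(2))
                                                                                                                        ^^^^^^^^^^^^^^^^^^^^^
AttributeError: 'float' object has no attribute 'round'
```

```bash
sed -i 's/o\["grip_width"\].round(4)/round(o["grip_width"],4)/' h.py; python3 - <<'E'
from h import *
delta([.555,-.0949,.215],200.8)
E
```

```text
tcp [0.2993 0.6044 0.2304] xang 153.66 t 0.1 w 0.0855 F [-0.3 -0.8  0.2] M [ 0.05 -0.   -0.02]
rot [-0.002 -0.001 -0.823] shift mm [-539.5 -513.2   16.3]
```

```bash
python3 -m creep '0 0 -0.08 -54 -51 0 0.2; 0 0 -0.16 -108 -103 0 0; 0 0 -0.25 -162 -154 0 0; 0 0 -0.33 -216 -205 0 0; 0 0 -0.41 -270 -257 0 0; 0 0 -0.49 -324 -308 0 0; 0 0 -0.58 -378 -359 0 0; 0 0 -0.66 -432 -411 0 0; 0 0 -0.74 -486 -462 8 0; 0 0 -0.823 -539 -513 16 0'; python3 -m creep '0 0 0 0 0 0 0; 0 0 0 0 0 0 0'; python3 - <<'E'
from h import *
delta([.555,-.0949,.215],200.8)
E
```

```text
clock: 1.35
tcp_pos: [0.5145, 0.0163, 0.2239]
orientation: [-0.572, 3.089, 0.0]
contact_force: [0.7, 0.5, -0.3]
grip_width: 0.0427
gripper_force: 0.0
clock: 1.6
tcp_pos: [0.5138, 0.0185, 0.2235]
orientation: [0.566, -3.089, -0.001]
contact_force: [-0.4, 0.7, -0.4]
grip_width: 0.0426
gripper_force: 0.0
tcp [0.5138 0.0185 0.2235] xang -159.24 t 1.6 w 0.0426 F [-0.4  0.7 -0.4] M [ 0.05 -0.01 -0.02]
rot [ 0.001 -0.001 -0.001] shift mm [   1.6 -120.7    8.4]
```

```bash
python3 -m creep '0 0 0 0 -40 4 0; 0 0 0 1 -80 8 0; 0 0 0 1.5 -120.7 8.4 0; 0 0 0 1.5 -120.7 8.4 -0.3; 0 0 0 1.5 -120.7 8.4 -0.3; 0 0 0 1.5 -120.7 8.4 -0.3'; python3 - <<'E'
from h import *
delta([.555,-.0949,.1293],200.8)
c=camera_model("wrist"); p,d=grab_frame("wrist"); cv2.imwrite("pics/w1.png",p[...,::-1]); np.savez("w1.npz",p=p,d=d,**c)
E
```

```text
clock: 2.35
tcp_pos: [0.5555, -0.0929, 0.2154]
orientation: [0.572, -3.089, -0.002]
contact_force: [-0.3, 0.2, -0.5]
grip_width: 0.0296
gripper_force: 0.0
tcp [ 0.5555 -0.0929  0.2154] xang -159.01 t 2.35 w 0.0296 F [-0.3  0.2 -0.5] M [-0.06 -0.   -0.01]
rot [0.001 0.    0.003] shift mm [ 1.2 -1.8 86.1]
```

View pics/w1.png

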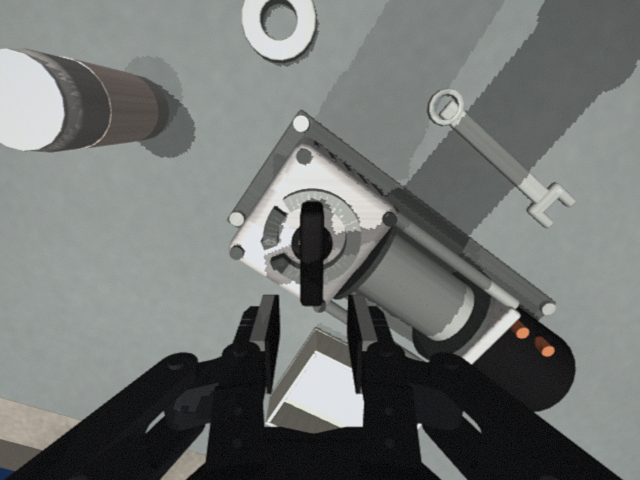

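The wrist view shows the wing upright at column 312, centred between the fingers (columns 278 and 350). The notch gap in the dark ring is at about (277,253).

```bash
python3 - <<'E'
from h import *
f=np.load("w1.npz"); c={k:f[k] for k in("K","rvec","tvec")}; p,d=f["p"],f["d"]
P=depthpts("wrist",d,c); m=np.zeros(d.shape,bool); m[190:312,290:335]=True
w=m&(abs(P[...,2]-.162)<.005)&(d>0); q=P[w]; print(len(q),np.median(q[:,2]),cv2.minAreaRect(q[:,:2].astype(np.float32)),q.mean(0))
cen=np.array(cv2.minAreaRect(q[:,:2].astype(np.float32))[0])
# ring: polar unwrap at z~.12 of dark pixels
g=cv2.cvtColor(p,cv2.COLOR_RGB2GRAY); rr=np.hypot(*(P[...,:2]-cen).transpose(2,0,1)); aa=np.degrees(np.arctan2(P[...,1]-cen[1],P[...,0]-cen[0]))
for a in range(-80,-14,2):
    s=(rr>.026)&(rr<.032)&(abs(aa-a)<1)&(d>0)
    print(a,s.sum(),g[s].mean().round(0),np.median(P[s][:,2]).round(4))
cv2.imwrite("pics/w1c.png",cv2.resize(p[170:310,220:380],None,fx=4,fy=4,interpolation=cv2.INTER_CUBIC)[...,::-1])
E
```

```text
2263 0.1618855619031197 ((0.5528469085693359, -0.09410276263952255), (0.05977991968393326, 0.01401291973888874), 20.4841251373291) [ 0.55092652 -0.0948747   0.16169275]
-80 93 35.0 0.2393
-78 341 27.0 0.2605
-76 108 36.0 0.2654
-74 50 54.0 0.2696
-72 39 57.0 0.2695
-70 43 48.0 0.27
-68 46 57.0 0.2697
-66 36 67.0 0.2698
-64 28 62.0 0.2699
-62 33 59.0 0.2698
-60 23 71.0 0.1212
-58 29 69.0 0.2692
-56 9 88.0 0.27
-54 1 23.0 0.2708
-52 0 nan nan
-50 7 221.0 0.1108
-48 11 228.0 0.1102
-46 12 219.0 0.11
-44 10 180.0 0.1099
-42 10 161.0 0.1102
-40 13 151.0 0.11
-38 30 57.0 0.1149
-36 26 51.0 0.1177
-34 14 70.0 0.1199
-32 7 75.0 0.12
-30 12 73.0 0.1198
-28 11 74.0 0.1201
-26 14 71.0 0.1199
-24 11 65.0 0.12
-22 10 66.0 0.1199
-20 13 86.0 0.1199
-18 12 123.0 0.1204
-16 11 128.0 0.1205<stdin>:10: RuntimeWarning: Mean of empty slice.
  ret = ret.dtype.type(ret / rcount)
  return _methods._mean(a, axis=axis, dtype=dtype,
```

```bash
python3 - <<'E' 2>/dev/null
from h import *
f=np.load("w1.npz"); c={k:f[k] for k in("K","rvec","tvec")}; p,d=f["p"],f["d"]
P=depthpts("wrist",d,c); cen=np.array([.5530,-.0941]); g=cv2.cvtColor(p,cv2.COLOR_RGB2GRAY)
V=P[...,:2]-cen; rr=np.hypot(V[...,0],V[...,1]); aa=np.degrees(np.arctan2(V[...,1],V[...,0])); ok=(d>0)&(P[...,2]<.125)&(P[...,2]>.105)
for a in range(-76,-32,2):
    s=(rr>.026)&(rr<.033)&(abs(aa-a)<1)&ok; print(a,s.sum(),g[s].mean().round(0),np.median(P[s][:,2]).round(4))
# rim centre: circle fit of housing-rim outer edge (z>.118 pixels, outermost per angle)
s=ok&(P[...,2]>.1165)&(rr<.045)
C=np.array([ [V[s][k]] for k in range(s.sum())],np.float32)
print("rim minEnclosing",cv2.minEnclosingCircle(C))
# scene view wing
p,d=np.load("scene0.npz")["p"],np.load("scene0.npz")["d"]; P=depthpts("scene",d)
s=(d>0)&(P[...,2]>.135)&(np.hypot(P[...,0]-.554,P[...,1]+.0945)<.045); print("scene",s.sum(),cv2.minAreaRect(P[s][:,:2].astype(np.float32)),P[s].max(0))
E
```

```text
-76 14 98.0 0.1201
-74 12 93.0 0.12
-72 18 103.0 0.1199
-70 13 112.0 0.1201
-68 13 133.0 0.1199
-66 15 133.0 0.1201
-64 14 126.0 0.12
-62 12 128.0 0.1201
-60 16 109.0 0.1201
-58 12 119.0 0.1197
-56 6 157.0 0.1196
-54 1 182.0 0.1185
-52 1 206.0 0.1111
-50 8 225.0 0.11
-48 14 228.0 0.11
-46 12 216.0 0.11
-44 15 176.0 0.11
-42 10 160.0 0.1101
-40 16 139.0 0.1105
-38 40 53.0 0.1149
-36 24 54.0 0.1192
-34 16 70.0 0.1201
rim minEnclosing ((0.001136130653321743, -3.8900019717402756e-05), 0.03531729429960251)
scene 222 ((0.5570384860038757, -0.09230144321918488), (0.0597088560461998, 0.01318979263305664), 18.596363067626953) [ 0.58626613 -0.07706009  0.16223121]
```

```bash
python3 - <<'E'
from h import *
delta([.5541,-.0943,.1295],200.6)
E
```

```text
tcp [ 0.5555 -0.0932  0.2155] xang -159.03 t 2.4 w 0.0296 F [-0.7  0.   0.4] M [ 0.   -0.   -0.01]
rot [0.001 0.    0.006] shift mm [ 1.7 -0.6 86. ]
```

```bash
python3 -m creep '0 0 0 1.5 -0.5 20 -0.3; 0 0 0 1.5 -0.5 40 -0.3; 0 0 0 1.5 -0.5 40 -0.3; 0 0 0 1.5 -0.5 40 -0.3' 25; python3 - <<'E'
from h import *
delta([.5541,-.0943,.1295],200.6)
E
```

```text
clock: 2.9
tcp_pos: [0.5548, -0.0957, 0.1762]
orientation: [-0.568, 3.089, -0.0]
contact_force: [-0.3, 0.8, -0.2]
grip_width: 0.0299
gripper_force: 0.0
tcp [ 0.5548 -0.0957  0.1762] xang -159.15 t 2.9 w 0.0299 F [-0.3  0.8 -0.2] M [0.03 0.04 0.09]
rot [-0.     0.001  0.004] shift mm [ 0.2  1.6 46.7]
```

```bash
python3 -m creep '0 0 0.003 0.2 1.5 15 -0.3; 0 0 0.003 0.2 1.5 30 -0.3; 0 0 0.003 0.2 1.5 46.5 -0.3; 0 0 0.003 0.2 1.5 46.5 -0.3; 0 0 0.003 0.2 1.5 46.5 -0.3'; python3 - <<'E'
from h import *
delta([.5541,-.0943,.1295],200.6)
E
python3 -m creep '0 0 0 0 0 0 -0.8; 0 0 0 0 0 0 -0.8;0 0 0 0 0 0 -0.8;0 0 0 0 0 0 -0.8' 25; python3 - <<'E'
from h import *
delta([.5541,-.0943,.1295],200.6)
E
```

```text
clock: 3.52
tcp_pos: [0.5538, -0.095, 0.1289]
orientation: [0.562, -3.091, 0.0]
contact_force: [0.2, 0.9, -0.3]
grip_width: 0.0298
gripper_force: 0.0
tcp [ 0.5538 -0.095   0.1289] xang -159.37 t 3.52 w 0.0298 F [ 0.2  0.9 -0.3] M [-0.01 -0.04  0.01]
rot [-0. -0.  0.] shift mm [-0.5  0.6 -0.6]
clock: 4.03
tcp_pos: [0.554, -0.0946, 0.1296]
orientation: [-0.563, 3.09, 0.0]
contact_force: [-2.1, 1.0, 5.1]
grip_width: 0.0135
gripper_force: 51.3
tcp [ 0.554  -0.0946  0.1296] xang -159.35 t 4.03 w 0.0135 F [-2.1  1.   5.1] M [ 0.29  0.43 -0.06]
rot [0.    0.001 0.001] shift mm [-0.2  0.3  0.1]
```

```bash
python3 -m creep '0 0 0 0 0 -3 -0.8; 0 0 0 0 0 -6 -0.8; 0 0 0 0 0 -9 -0.8; 0 0 0 0 0 -11 -0.8;0 0 0 0 0 -11 -0.8;0 0 0 0 0 -11 -0.8' 40; python3 - <<'E'
from h import *
delta([.5541,-.0943,.1405],200.6)
p,d=grab_frame("scene"); P=depthpts("scene",d); cv2.imwrite("pics/s2.png",cv2.resize(p[150:300,240:400],None,fx=4,fy=4)[...,::-1])
E
```

```text
clock: 4.78
tcp_pos: [0.5539, -0.0947, 0.1399]
orientation: [-0.563, 3.09, 0.0]
contact_force: [5.7, 1.2, -10.1]
grip_width: 0.0135
gripper_force: 60.7
tcp [ 0.5539 -0.0947  0.1399] xang -159.35 t 4.78 w 0.0135 F [  5.7   1.2 -10.1] M [ 0.3  -1.19 -0.02]
rot [-0.     0.     0.001] shift mm [-0.4  0.3 -0.6]
```

View pics/s2.png

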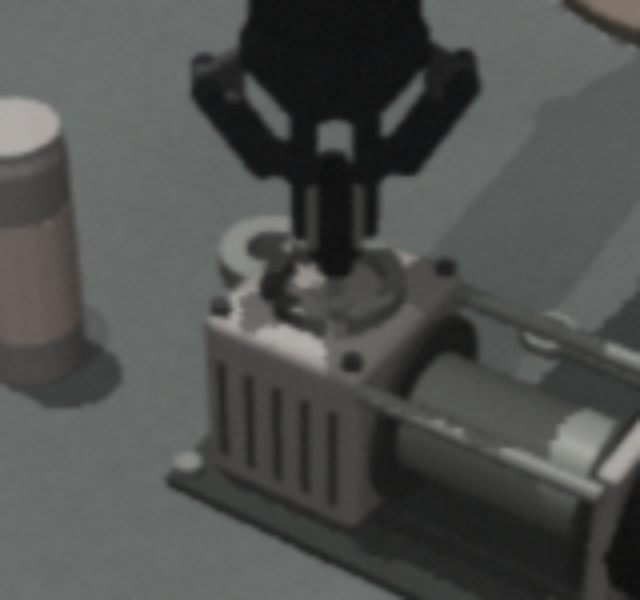

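The scene crop shows the pads on the wing and the finger lifted clear of the rim. The −10 N reading matches the spring. Now I'll turn it clockwise, which is positive tool z.

```bash
python3 -m creep '0 0 0.07 0 0 0 -0.8; 0 0 0.14 0 0 0 -0.8; 0 0 0.21 0 0 0 -0.8; 0 0 0.28 0 0 0 -0.8; 0 0 0.35 0 0 0 -0.8; 0 0 0.42 0 0 0 -0.8; 0 0 0.42 0 0 0 -0.8'; python3 - <<'E'
from h import *
delta([.5541,-.0943,.1385],200.6-24)
E
```

```text
clock: 5.7
tcp_pos: [0.5538, -0.0946, 0.1398]
orientation: [0.094, 3.14, -0.0]
contact_force: [4.7, 2.0, -10.0]
grip_width: 0.0134
gripper_force: 60.8
tcp [ 0.5538 -0.0946  0.1398] xang 176.56 t 5.7 w 0.0134 F [  4.7   2.  -10. ] M [ 0.26 -1.16 -0.03]
rot [ 0.     0.    -0.001] shift mm [-0.2  0.4  1.3]
```

```bash
python3 -m creep '0 0 0 0 0 1 -0.8; 0 0 0 0 0 2 -0.8;  0 0 0 0 0 2 -0.8'; python3 -m creep '0 0 0.07 0 0 0 -0.8; 0 0 0.14 0 0 0 -0.8; 0 0 0.21 0 0 0 -0.8; 0 0 0.28 0 0 0 -0.8; 0 0 0.35 0 0 0 -0.8; 0 0 0.42 0 0 0 -0.8; 0 0 0.49 0 0 0 -0.8;0 0 0.56 0 0 0 -0.8;0 0 0.63 0 0 0 -0.8;0 0 0.63 0 0 0 -0.8'; python3 - <<'E'
from h import *
delta([.5541,-.0943,.1379],180-47.5)
E
```

```text
clock: 6.08
tcp_pos: [0.5538, -0.0946, 0.1379]
orientation: [0.093, 3.14, 0.0]
contact_force: [4.2, 1.7, -9.1]
grip_width: 0.0135
gripper_force: 60.9
clock: 7.32
tcp_pos: [0.5538, -0.0946, 0.1379]
orientation: [1.061, 2.957, 0.0]
contact_force: [5.0, 1.6, -9.6]
grip_width: 0.0132
gripper_force: 61.0
tcp [ 0.5538 -0.0946  0.1379] xang 140.54 t 7.33 w 0.0132 F [ 5.   1.6 -9.6] M [ 0.24 -1.17 -0.01]
rot [ 0.   -0.    0.14] shift mm [-0.   0.4  0. ]
```

```bash
cat > look.py <<'E'
from h import *
delta([.5541,-.0943,.1379],180-47.5)
c=camera_model("wrist"); p,d=grab_frame("wrist"); P=depthpts("wrist",d,c); V=P[...,:2]-[.5535,-.0943]
m=(d>0)&(np.hypot(V[...,0],V[...,1])<.036)&(P[...,2]>.155)&(P[...,2]<.176)
u=np.zeros(d.shape,bool); u[:,296:330]=True; s=m&u
z=P[s][:,2]; print("n",s.sum(),"z pct",np.percentile(z,[10,50,90]).round(4))
q=P[s&(abs(P[...,2]-np.median(z))<.003)][:,:2].astype(np.float32); print(cv2.minAreaRect(q))
cv2.imwrite("pics/wl.png",p[...,::-1])
E
python3 -m creep '0 0 0.06 0 0 0 -0.8; 0 0 0.06 0 0 0 -0.8; 0 0 0.06 0 0 0 -0.5; 0 0 0.06 0 0 0 -0.5; 0 0 0.06 0 0 0 -0.5'; python3 look.py
```

```text
clock: 7.95
tcp_pos: [0.5535, -0.0953, 0.1384]
orientation: [1.15, 2.923, 0.0]
contact_force: [-0.4, -0.5, 0.2]
grip_width: 0.0214
gripper_force: 0.0
tcp [ 0.5535 -0.0953  0.1384] xang 137.04 t 7.95 w 0.0214 F [-0.4 -0.5  0.2] M [-0.01  0.06 -0.01]
rot [0.    0.    0.079] shift mm [0.3 1.1 0.5]
n 4874 z pct [0.1665 0.1687 0.1696]
((0.5522070527076721, -0.09469487518072128), (0.012112084776163101, 0.06026774272322655), 47.80009078979492)
```

View pics/wl.png

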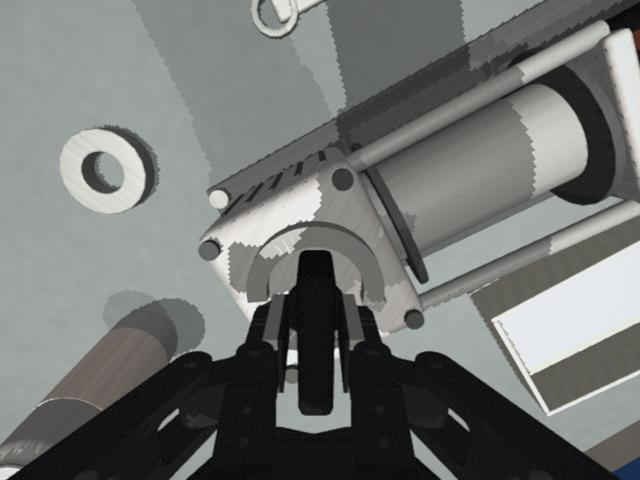

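The wrist view shows the wing standing between the open pads at column 316. Its top is at z 0.1695, so the finger is lying on the rim. Next I'll regrip and advance in small steps.

```bash
python3 -m creep '0 0 0 0.1 0.7 0 -0.8; 0 0 0 0.1 0.7 0 -0.8; 0 0 0 0.1 0.7 0 -0.8; 0 0 0.045 0.1 0.7 0 -0.8; 0 0 0.045 0.1 0.7 0 -0.8; 0 0 0.045 0.1 0.7 0 -0.5; 0 0 0.045 0.1 0.7 0 -0.5; 0 0 0.045 0.1 0.7 0 -0.5' 25; python3 look.py
```

```text
clock: 9.0
tcp_pos: [0.5542, -0.0941, 0.1382]
orientation: [1.215, 2.897, 0.001]
contact_force: [-0.6, 0.1, -0.3]
grip_width: 0.0212
gripper_force: 0.0
tcp [ 0.5542 -0.0941  0.1382] xang 134.48 t 9.0 w 0.0212 F [-0.6  0.1 -0.3] M [ 0.02  0.02 -0.02]
rot [ 0.001 -0.     0.035] shift mm [-0.1 -0.2  0.3]
n 4661 z pct [0.1607 0.1619 0.1626]
((0.5533602237701416, -0.09364292025566101), (0.013631357811391354, 0.060262907296419144), 43.984031677246094)
```

The wing top dropped to 0.162, so it has snapped home. I'll open the fingers and withdraw straight up.

```bash
python3 -m creep '0 0 0 0 0 0 -0.2; 0 0 0 0 0 0 -0.2; 0 0 0 0 0 -15 -0.2; 0 0 0 0 0 -30 -0.2; 0 0 0 0 0 -50 -0.2; 0 0 0 0 0 -80 -0.2; 0 0 0 0 0 -110 -0.2; 0 0 0 0 0 -110 -0.2; 0 0 0 0 0 -110 -0.2'; python3 look.py
```

```text
clock: 10.18
tcp_pos: [0.5539, -0.0942, 0.2482]
orientation: [1.216, 2.897, 0.001]
contact_force: [-0.4, 0.3, -0.4]
grip_width: 0.0345
gripper_force: 0.0
tcp [ 0.5539 -0.0942  0.2482] xang 134.46 t 10.18 w 0.0345 F [-0.4  0.3 -0.4] M [0.06 0.03 0.07]
rot [ 0.    -0.     0.034] shift mm [ -0.3   0.  110.3]
n 1731 z pct [0.1603 0.1618 0.1628]
((0.5529220104217529, -0.09373423457145691), (0.01372787170112133, 0.059192217886447906), 44.955657958984375)
```

View pics/wl.png

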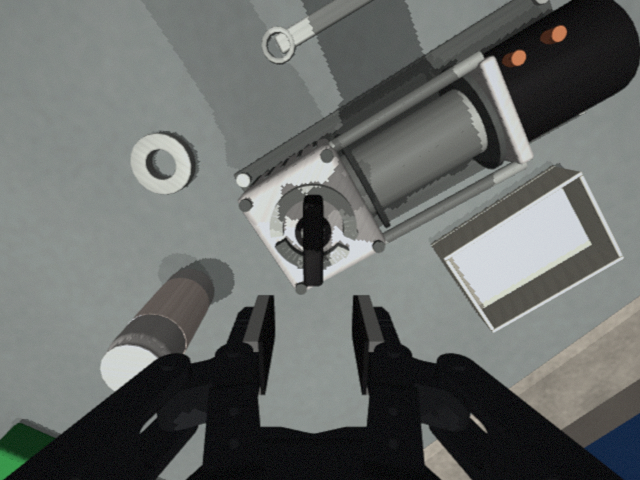

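The wing at (313,240) now points into the gap in the dark ring, with its top at z 0.162, which is fully home. The gripper is clear and the bench items are undisturbed.

```bash
python3 -c "from bench import r; print(r.hand_in())"
```

```text
the job is handed in; nothing more can be done
None
```

The winch knob is fully home in the second notch, about 66° clockwise of the start, and released; the robot is clear, nothing else was touched, and the job was handed in at about 10 s.

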